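# Guard the slicer blade and hold its sprung pusher back

## Robot

A 6-joint arm with a two-finger parallel gripper is mounted at the origin on a cart in front of the work surface, level with it; the furniture and walls round the work are solid. World frame = base frame: x ahead of the robot, y to its left, z up, the work surface at z = 0. Lengths are in mm, angles in rad, forces in N, time in s.
With the tool pointing down it reaches from about 325 to 925 mm from the base axis. Payload 3.1 kg.
Tool frame: the origin (TCP) lies at the very end of the fingers, on their centre line; the grasp point (between the pads) lies 19 mm behind it (robot.hold_point_z is the distance from the TCP to the grasp point, in mm); z points along the fingers, y is the line along which they close (so a half turn about z gives the same grasp; the last joint's range is limited). The gripper opens to 85 mm and grips with 20 to 120 N. Pads are 22 mm wide; open, the fingers measure 114 mm over their backs; the gripper's body (76 mm by 85 mm) begins 54 mm behind the grasp point. The pads swing forward as they close: fully open they stand 13 mm farther back than shut.
Start: joints at [1.135, 0.217, 1.613, -0, 1.311, -0.112], TCP at [198.839, 592.539, 231.3] pointing down, gripper open.
Joint ranges: [-2.75, 2.75], [-0.78, 2.1], [0.31, 2.55], [-1.13, 4.27], [0.13, 2.63], [-2.58, 2.58]. Speed limits (rad/s): [2.79, 2.79, 3.14, 3.14, 3.14, 3.14].

## Interface

Orientations are given as a rotation vector (axis times angle).
In Python, from station import robot, cams, models gives the robot as it stands. Calls block until the motion is done:
- robot.move_pose(position, orientation): joint-space move of the TCP to a pose.
- robot.line_to(position, rot=None, max_speed=150): straight line of the TCP; rot=None keeps the orientation; max_speed is the mean speed in mm/s.
- robot.set_joints(angles): joint-space move.
- robot.gripper_to(opening, force=None): finger opening in mm; force is the grip in N (None keeps the last); returns when the fingers have stopped.
- robot.hold(seconds).
- robot.inverse_kinematics(position, orientation): joint angles nearest the present ones, or None.
- cams.read_camera(name): name is "scene" or "side" or "wrist"; returns (picture, depth): 400x640x3 uint8, blue, green, red; 400x640 float32, mm along the optical axis (not along the pixel's ray), 0 where there is no reading.
- cams.get_calibration(name): a dict with "fx", "fy", "cx", "cy" (pixels), "k1" (the pictures are not rectified: a ray, as slopes to the right and down, at radius r is drawn at 1 + k1 r^2 times it, then the intrinsics apply), "eye" and "rotation" of the camera in the world. Camera axes: x right, y up, looking along -z (the intrinsics and any distortion apply to the point x, -y, -z); pixel columns grow to the right and rows downward; lengths in mm; the calibration is good to about 2 mm. A picture is of the moment at which its call begins: read the wrist's pose just before it. get_calibration takes no time and is no camera call; for the wrist camera it gives the pose at the moment of the call.
A pose or a line that the arm cannot do raises robot.Unreachable and nothing moves.
- robot.sign_off(): hands the job in; it is judged then, once.
Trained networks look in the newest picture that a camera, given by its name, has taken for a name from the list of things; names that differ only in an ending like _2 or _b are one class to them, and where a whole thing is asked for, a point or a joint stands for the part that bears it (a point fixed in the world has none). Each returns a list of dicts, best first, with "confidence" (0 to 1); they miss things now and then, are a little off and sometimes report something else, mostly with a low value. They report only what shows in the picture. A call takes as long as a camera call. They do not tell look-alikes from the thing itself.
- models.find_in(camera, label): "xyz" ([x, y, z] in mm, in world coordinates, good to about 4 mm: the middle of the surface that is visible of it).
- models.tip_of(camera, label): "xyz" ([x, y, z] in mm, in world coordinates, good to about 4 mm: a listed point, or the origin of a listed thing).
Readings, each from a call of its own:
- robot.current_t(): time.
- robot.current_joints(): joint angles.
- robot.current_qvel(): joint speeds.
- robot.current_effort(): joint torques, N m.
- robot.current_tool_pos(): TCP position.
- robot.current_tool_rot(): TCP orientation.
- robot.current_ft_force(): force on the tool from outside, world axes, zero at the start.
- robot.current_torque(): the same for the moment, N m.
- robot.current_finger_gap(): finger opening in mm.
- robot.current_grip_force(): force on a finger pad.
Only numpy, scipy, OpenCV 4.12 (cv2) and the standard library are available. Lean on these libraries where they do the work, as an engineer would, in place of code of your own. Each camera call takes 0.05 s, during which the arm holds its last target. There are 200 camera calls.

## Task

I want to lay a vegetable in the white slicer by hand: first fit the loose orange blade guard over the two brass pins at the blade end, flat and flush on the bed, and let go of it while the pusher is still home. Then, with the gripper's fingers, pull the black spring-return pusher away from the blade until its white pointer is over the red mark, and finish holding it there, because it springs back if let go. Leave the other things on the worktop where they are.

Things in the scene. Friction and masses are not known exactly. Their poses are not given: they have to be found in the camera images.
- slicer: White vegetable slicer fixed to the worktop, 130 mm wide (own y), bed 30 mm high, reaching from x = -160 to +180 mm; origin at worktop height below the pusher's home place; own +x points along it to the blade end, z up. On each side of the pusher a chute rail 10 mm wide, top 46 mm above the worktop, at y = +-50 mm, from x = -155 to +35 mm.
- guard_seat (a point): Point on the slicer's bed, 30 mm above the worktop, where the centre of the guard's underside belongs: 120 mm from the slicer's origin along its +x; axes as the slicer's. Two brass locating pins, 9.6 mm thick with tapered tips, stand 33 mm either side of it along the slicer's x and reach 17 mm above the bed.
- guard: Loose orange blade guard, 135 to 225 g: plate 96 (own x) x 84 (own y) x 8 mm, two 13 mm through holes 33 mm either side of its centre along own x; on top an upright grip 40 mm long (x), 16 thick (y), from 8 to 38 mm above the underside. Origin: centre of the underside, z up. Lies flat on the worktop at first; fits the pins either way round (half turn).
- pusher (a joint): Travel of the black pusher from its home in metres: 0 = home (where the spring keeps it), growing as it is pulled along the slicer's -x, away from the blade, to the stop at 0.09. The spring pulls it home with 6 N at home plus 0.6 N per 10 mm; it does not stay when let go.
- pusher_grip (a point): Middle of the pusher's upright black grip, 78 mm above the worktop: the grip is 16 mm thick along the slicer's x, 52 mm long along the slicer's y, and free from 56 to 92 mm above the worktop; below it is the pusher's block, 24 mm along x by 82 along y.
- pointer_tip (a point): Tip of the pusher's white pointer (4 mm wide), 64 mm to the slicer's +y side of the pusher's centre line, at the same place along the slicer's x as pusher_grip; moves with the pusher.
- red_mark: Red block set on the slicer's +y edge beside the rail, 14 mm long along the slicer's x, 11 mm along y, 15 mm high, fixed for this run; origin at the centre of its underside, axes as the slicer's. The pusher is at the mark when the pointer tip is over the red, within 7 mm of its centre along the slicer's x (45 to 75 mm from home).
- lemon: Bystander, loose: yellow lemon, 78x55x56 mm; origin at the underside's centre. Not to be disturbed.
- garlic: Bystander, loose: pale garlic bulb, 60x57x58 mm; origin at the underside's centre. Not to be disturbed.
- tin_tuna: Bystander, loose: flat round tin, 86x86x40 mm; origin at the underside's centre. Not to be disturbed.
- tape_roll: Bystander, loose: roll of beige tape lying flat, 98x96x25 mm; origin at the underside's centre. Not to be disturbed.
- peeler: Bystander, loose: yellow-handled peeler lying flat, 170x25x18 mm; origin at the underside's centre. Not to be disturbed.
Mind the look-alikes: they are no part of the job. What is shaped like the guard but blue or green is not meant.

How it is judged:
By the outcome, as a careful person would: the job done as asked, in the order asked, and still so for the second after the job is handed in, while the arm keeps its last pose, push and grip.
It also fails if it takes over 61 s, if anything falls off the work surface, if the arm or the gripper's body presses on something with over 40 N, if the wrist force passes 120 N, or if a joint passes its speed limit or range.

## Working session

There is one attempt and no reset: what is moved stays moved. The work goes in short steps, each a Python script; the robot and the scene stay as the last script left them, time stands still between calls to the robot, and variables do not carry over. Pictures are saved under pics/ and viewed, at most 10 in all, crops included, and the job is handed in when it is done.

```bash
mkdir -p pics; ls; python3 - <<'E'
from station import robot,cams,models
import cv2,numpy as np
for c in ("scene","side"):
    p,d=cams.read_camera(c); cv2.imwrite(f"pics/{c}0.png",p); np.save(f"pics/{c}0.npy",d)
    k=cams.get_calibration(c); print(c,k)
    for l in ("slicer","guard","red_mark","pusher_grip","guard_seat","pointer_tip"):
        f=models.tip_of(c,l)
        print(c,l,[(np.round(a["xyz"]).tolist(),round(a["confidence"],2)) for a in f[:4]])
print(robot.current_t())
E
```

```text
pics
scene {'fx': 390.3369505641176, 'fy': 390.3369505641176, 'cx': 321.04847346608756, 'cy': 195.7957687154519, 'k1': -0.026352440566219822, 'eye': array([-259.25812915, -708.54276807,  931.94160938]), 'rotation': array([ 0.80543297, -0.4051759 , -0.82639147])}
scene slicer [([555.0, 23.0, -0.0], 0.75), ([490.0, -18.0, 30.0], 0.61)]
scene guard [([388.0, -109.0, 3.0], 0.58), ([495.0, -278.0, -1.0], 0.57), ([438.0, -586.0, -1.0], 0.57)]
scene red_mark [([490.0, -17.0, 29.0], 0.4)]
scene pusher_grip [([562.0, 22.0, 82.0], 0.79)]
scene guard_seat [([566.0, 143.0, 34.0], 0.76)]
scene pointer_tip [([494.0, 28.0, 48.0], 0.51)]
side {'fx': 457.00025717105393, 'fy': 457.00025717105393, 'cx': 319.877829377064, 'cy': 195.75771073429118, 'k1': -0.09781952002120771, 'eye': array([-705.28572314,  926.70245159, 1094.78539019]), 'rotation': array([ 0.54405532, -1.12648441, -2.02816468])}
side slicer [([558.0, 23.0, 2.0], 0.62)]
side guard [([496.0, -275.0, -3.0], 0.7), ([383.0, -111.0, 2.0], 0.54), ([570.0, 142.0, 29.0], 0.36)]
side red_mark [([497.0, 32.0, 51.0], 0.41)]
side pusher_grip [([557.0, 23.0, 79.0], 0.75)]
side guard_seat [([569.0, 140.0, 32.0], 0.64), ([359.0, 370.0, -1.0], 0.34)]
side pointer_tip [([494.0, 30.0, 52.0], 0.67), ([698.0, -334.0, -1.0], 0.57), ([554.0, 24.0, 1.0], 0.55), ([340.0, 274.0, 2.0], 0.29)]
0.7
```

View pics/scene0.png

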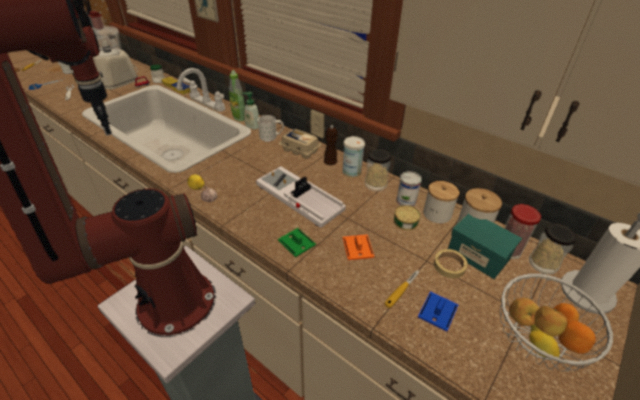

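View pics/side0.png

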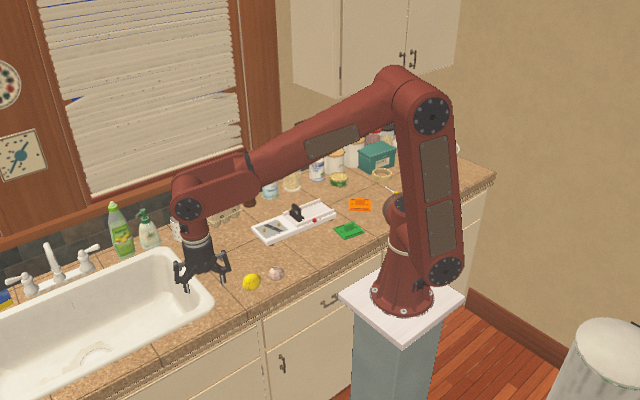

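The scene view shows the orange guard at (359,246), the green and blue look-alikes at (297,241) and (438,311), and the slicer at (300,195) with its seat on the left end. The side view agrees. Next I take wrist-camera views over the guard and the slicer.

```bash
cat > h.py <<'E'
from station import robot,cams,models
import cv2,numpy as np
from scipy.spatial.transform import Rotation as R
def down(yaw):  # tool z down, tool y (closing line) at angle yaw in world xy
    y=np.array([np.cos(yaw),np.sin(yaw),0]); z=np.array([0,0,-1.])
    return R.from_matrix(np.column_stack([np.cross(y,z),y,z])).as_rotvec()
def unproj(k,d):
    v,u=np.indices(d.shape).astype(float)
    K=np.array([[k["fx"],0,k["cx"]],[0,k["fy"],k["cy"]],[0,0,1]])
    n=cv2.undistortPoints(np.stack([u.ravel(),v.ravel()],1)[:,None],K,np.array([k["k1"],0,0,0,0]))[:,0]
    z=d.ravel(); P=np.column_stack([n[:,0]*z,-n[:,1]*z,-z])
    return (R.from_rotvec(k["rotation"]).apply(P)+k["eye"]).reshape(d.shape+(3,))
def shot(name,c="wrist"):
    k=cams.get_calibration(c); p,d=cams.read_camera(c)
    cv2.imwrite(f"pics/{name}.png",p); X=unproj(k,d); X[d==0]=np.nan
    np.save(f"pics/{name}.npy",X); return p,X
def ymove(p,yaw):
    "move with the half-turn whose last joint is nearest the middle"
    c=[]
    for s in (0,np.pi):
        q=robot.inverse_kinematics(p,down(yaw+s))
        if q is not None: c.append((abs(q[5]),yaw+s))
    return min(c)[1]
E
python3 - <<'E'
from h import *
r=R.from_rotvec(robot.current_tool_rot()).as_matrix(); print(r.round(2))
k=cams.get_calibration("wrist"); print(r.T@(k["eye"]-robot.current_tool_pos()), (r.T@R.from_rotvec(k["rotation"]).as_matrix()).round(2))
robot.line_to([200,500,330])
for p,n in (([520,60,330],"w_sl"),([470,-230,330],"w_gd")):
    y=ymove(p,0.); print(n,y,robot.inverse_kinematics(p,down(y)))
    robot.move_pose(p,down(y)); shot(n)
    for l in ("slicer","pusher_grip","guard_seat","pointer_tip","red_mark","guard"):
        print(l,[(np.round(a["xyz"]).tolist(),round(a["confidence"],2)) for a in models.tip_of("wrist",l)[:3]])
print(robot.current_t())
E
```

```text
[[-0.95  0.32  0.  ]
 [ 0.32  0.95  0.  ]
 [-0.    0.   -1.  ]]
[ 8.38993298e+01  3.98277054e-02 -1.41524827e+02] [[ 0.    0.95  0.32]
 [ 1.   -0.   -0.  ]
 [-0.    0.32 -0.95]]
w_sl 0.0 [-1.92533441e-02 -6.77094782e-02  1.73229286e+00 -4.44089210e-16
  1.47700927e+00 -1.92533441e-02]
slicer [([560.0, 19.0, 1.0], 0.63)]
pusher_grip [([557.0, 23.0, 83.0], 0.57)]
guard_seat [([566.0, 145.0, 28.0], 0.8)]
pointer_tip [([497.0, 26.0, 49.0], 0.87)]
red_mark [([492.0, -16.0, 29.0], 0.6)]
guard [([387.0, -110.0, 1.0], 0.63), ([493.0, -272.0, 4.0], 0.57)]
w_gd 0.0 [-5.89280033e-01 -6.81407295e-02  1.73269990e+00 -4.44089210e-16
  1.47703348e+00 -5.89280033e-01]
slicer []
pusher_grip []
guard_seat []
pointer_tip []
red_mark []
guard [([387.0, -106.0, 1.0], 0.94), ([492.0, -274.0, 2.0], 0.93), ([439.0, -582.0, -2.0], 0.66)]
5.55
```

View pics/w_sl.png

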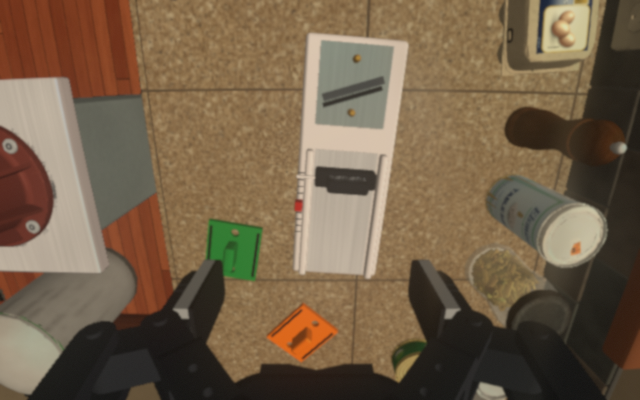

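View pics/w_gd.png

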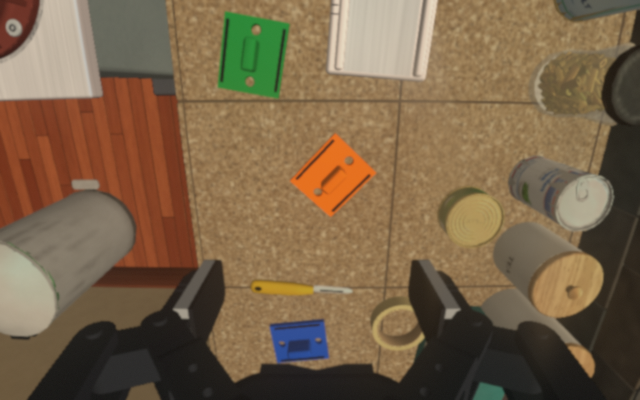

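```bash
python3 - <<'E'
from h import *
p=cv2.imread("pics/w_gd.png"); X=np.load("pics/w_gd.npy")
hsv=cv2.cvtColor(p,cv2.COLOR_BGR2HSV)
m=cv2.inRange(hsv,(5,170,90),(18,255,255))>0
m&=(np.abs(X[...,0]-494)<90)&(np.abs(X[...,1]+274)<90)
for n,lo,hi in (("plate",3,14),("grip top",33,45)):
    s=m&(X[...,2]>lo)&(X[...,2]<hi); q=X[s]
    (c,w,a)=cv2.minAreaRect(q[:,:2].astype(np.float32)); print(n,s.sum(),c,w,a,np.median(q[:,2]),q[:,:2].mean(0))
p=cv2.imread("pics/w_sl.png"); X=np.load("pics/w_sl.npy")
hsv=cv2.cvtColor(p,cv2.COLOR_BGR2HSV); b=p.astype(int)
near=(np.abs(X[...,0]-557)<90)&(X[...,1]>-150)&(X[...,1]<220)
bed=near&(X[...,2]>26)&(X[...,2]<34); q=X[bed]
(c,w,a)=cv2.minAreaRect(X[near&(X[...,2]>24)&(X[...,2]<34)][:,:2].astype(np.float32)); print("bed",c,w,a,np.median(q[:,2]))
g=near&(X[...,2]>88)&(X[...,2]<98);q=X[g];print("grip top",g.sum(),cv2.minAreaRect(q[:,:2].astype(np.float32)),np.median(q[:,2]))
r=near&((hsv[...,0]<5)|(hsv[...,0]>174))&(hsv[...,1]>150)&(X[...,2]>38)&(X[...,2]<52);q=X[r];print("red",r.sum(),q.mean(0),cv2.minAreaRect(q[:,:2].astype(np.float32)))
t=near&(X[...,1]>90)&(X[...,2]>37)&(X[...,2]<52)
n,l,s,ce=cv2.connectedComponentsWithStats(t.astype(np.uint8))
for i in range(1,n):
    if s[i,4]>5: print("pin?",s[i],X[l==i].mean(0),X[l==i].min(0),X[l==i].max(0))
E
```

```text
plate 3128 (494.0110168457031, -274.20245361328125) (96.37153625488281, 84.4697265625) 46.8188362121582 6.870447546942216 [ 494.04622708 -271.80473435]
grip top 291 (493.69561767578125, -273.78338623046875) (39.708499908447266, 15.171385765075684) 46.313865661621094 36.392069203283086 [ 493.96537518 -273.1320291 ]
bed (559.00732421875, 33.92976379394531) (339.81219482421875, 130.17532348632812) 85.88361358642578 29.178758340406745
grip top 475 ((558.0858154296875, 24.216888427734375), (15.805341720581055, 50.64101028442383), 85.3677749633789) 90.48016393446068
red 62 [494.1865332  -16.21297449  43.38259037] ((494.08673095703125, -16.764598846435547), (13.389047622680664, 8.478316307067871), 87.76139068603516)
pin? [353  55   8   7  45] [568.03763543 175.8816231   43.38989931] [564.17498046 172.57323626  38.63615848] [572.99740572 179.63540627  46.82259746]
pin? [348 109   8   8  46] [564.2050277  111.15364496  43.45957874] [560.12537017 106.07664114  38.46721003] [568.94421925 115.07440636  48.58576219]
```

w_gd shows the orange guard lying clear of everything at (333,176), about 46.5° yaw. w_sl shows the pins at (357,58) and (351,112) and the red mark at (298,206). Heights and sizes all match the given dimensions, so I grasp the guard and take it to a hover short of the seat.

```bash
python3 - <<'E'
from h import *
g=np.array([493.9,-274.]); yg=np.radians(46.5-90); ys=np.radians(86.2-90)
u=np.array([np.cos(np.radians(86.2)),np.sin(np.radians(86.2))]); seat=np.array([566.4,143.5])
robot.move_pose([*g,90],down(yg)); print(robot.current_joints().round(2))
f0=robot.current_ft_force()
robot.line_to([*g,11.5],max_speed=80)
robot.gripper_to(0,60); print("gap",robot.current_finger_gap(),robot.current_grip_force())
robot.line_to([*g,180]); print("gap",robot.current_finger_gap(),"dF",robot.current_ft_force()-f0)
robot.move_pose([*(seat-90*u),180],down(ys))
robot.line_to([*(seat-90*u),122],max_speed=100); robot.hold(.3)
p,X=shot("carry"); print(robot.current_tool_pos(),robot.current_joints().round(2),robot.current_t())
E
```

```text
[-0.63  0.25  1.86  0.    1.03  0.13]
gap 15.32831259248549 60.80657958984375
gap 15.002403686590847 dF [-0.04203154  1.0748673  -3.16182444]
[560.81575052  53.76952598 122.60406369] [-0.03  0.21  1.85  0.    1.09  0.04] 11.9167
```

View pics/carry.png

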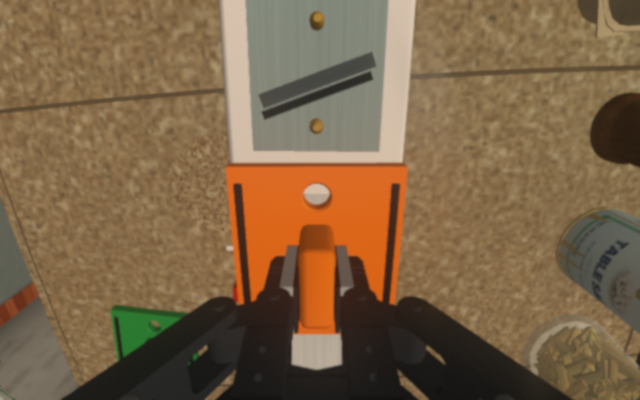

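The picture shows the guard well held, with its front hole at (316,195) lined up with the pins at (317,19) and (317,126). I measure the hole and pins in the tool frame from this one image.

```bash
python3 - <<'E'
from h import *
p=cv2.imread("pics/carry.png"); X=np.load("pics/carry.npy")
T=robot.current_tool_pos(); A=R.from_rotvec(robot.current_tool_rot()).as_matrix()
L=(X-T)@A   # tool frame
hsv=cv2.cvtColor(p,cv2.COLOR_BGR2HSV)
org=(cv2.inRange(hsv,(3,170,90),(18,255,255))>0)
pl=org&(L[...,2]>-3)&(L[...,2]<12)
q=L[pl]; c=np.polynomial; M=np.c_[q[:,:2],np.ones(len(q))]; co=np.linalg.lstsq(M,q[:,2],rcond=None)[0]; print("plate plane (tool z= ax+by+c)",co, "n",len(q))
# plate edges / yaw from front edge & sides
for xx in (25,35,45): 
    s=q[np.abs(q[:,0]-xx)<2]; print("x",xx,"y range",s[:,1].min(),s[:,1].max())
for yy in (-35,-20,20,35):
    s=q[np.abs(q[:,1]-yy)<2]; print("y",yy,"front x",s[:,0].max())
# front hole by contour, on the plate plane
k=cams.get_calibration("wrist"); K=np.array([[k["fx"],0,k["cx"]],[0,k["fy"],k["cy"]],[0,0,1]])
def onplane(uv,z):
    n=cv2.undistortPoints(np.array(uv,float).reshape(-1,1,2),K,np.array([k["k1"],0,0,0,0]))[:,0]
    d=R.from_rotvec(k["rotation"]).apply(np.c_[n[:,0],-n[:,1],-np.ones(len(n))])@A; e=(k["eye"]-T)@A
    return e+d*((z-e[2])/d[:,2])[:,None]
h=np.zeros(org.shape,np.uint8); h[178:212,298:335]=~org[178:212,298:335]*255
cs=max(cv2.findContours(h,0,cv2.CHAIN_APPROX_NONE)[0],key=cv2.contourArea)
el=onplane(cs[:,0],co[2]+33*co[0]); (cc,r)=cv2.minEnclosingCircle(el[:,:2].astype(np.float32)); print("hole",cc,2*r,cv2.boundingRect(cs), cv2.fitEllipse(el[:,:2].astype(np.float32)))
# pins: brass mask, on-plane with tops 47 mm above worktop
br=cv2.inRange(hsv,(12,110,60),(32,255,255)); pts=[]
for u,v in ((317,19),(317,126)):
    m=np.zeros_like(br); m[v-14:v+14,u-14:u+14]=br[v-14:v+14,u-14:u+14]
    s=(m>0)&(X[...,2]>35); P=X[s]; print("pin world",s.sum(),P.mean(0),P[:,2].max(),"tool",L[s].mean(0), "mid", (L[s].min(0)+L[s].max(0))/2); pts.append((L[s].min(0)+L[s].max(0))/2)
d=pts[0]-pts[1]; print("pin dist",np.hypot(*d[:2]),"yaw in tool deg",np.degrees(np.arctan2(d[1],d[0])),"mid",(pts[0]+pts[1])/2)
g=org&(L[...,2]<-22); print("grip top",cv2.minAreaRect(L[g][:,:2].astype(np.float32)))
E
```

```text
plate plane (tool z= ax+by+c) [4.79150542e-03 1.55639165e-04 4.66361985e+00] n 15779
x 25 y range -42.368141813598825 41.292833376414684
x 35 y range -42.234278159513 41.4111562094364
x 45 y range -42.38010054801417 41.49176634638128
y -35 front x 48.04334169722151
y -20 front x 48.12490689191854
y 20 front x 48.03530861091806
y 35 front x 48.208061322064935
hole (34.797977447509766, -0.37310341000556946) 12.879239082336426 (303, 183, 28, 23) ((34.50617980957031, -0.3769642412662506), (10.79771900177002, 12.569568634033203), 2.623946189880371)
pin world 188 [569.03115367 175.00156688  43.93508922] 47.36281986249455 tool [1.21504200e+02 8.91666050e-02 7.86780112e+01] mid [1.21972363e+02 1.09038528e-01 8.14180389e+01]
pin world 139 [564.48918661 111.18228022  43.86355569] 46.972809602548665 tool [57.52423265 -0.21941251 78.74452742] mid [57.23567546 -0.15924733 80.4816832 ]
pin dist 64.7372438903345 yaw in tool deg 0.23744741894086124 mid [ 8.96040194e+01 -2.51044022e-02  8.09498611e+01]
grip top ((6.557770729064941, -3.930866241455078), (41.92470169067383, 47.09238815307617), 39.46155548095703)
```

Everything is consistent: plate width 83.7, hole about 12.9, pin tops at 47. I correct by the in-frame offset and lower with force checks.

```bash
python3 - <<'E'
from h import *
A=R.from_rotvec(robot.current_tool_rot()).as_matrix()
u=np.array([np.cos(np.radians(86.2)),np.sin(np.radians(86.2))]); c=np.array([566.4,143.5])-90*u
t=c+(A@[89.5,0.4,0])[:2]; print(t)
robot.line_to([*t,122],max_speed=100); robot.line_to([*t,64],max_speed=80); robot.hold(.2)
f0=robot.current_ft_force()
for z in np.arange(60,39.4,-1.5):
    robot.line_to([*t,z],max_speed=30); f=robot.current_ft_force()-f0
    print(z,robot.current_tool_pos().round(1),f.round(1))
    if f[2]>8: break
robot.hold(.1);print(robot.current_ft_force()-f0,robot.current_t())
E
```

```text
[566.75750143 142.9751905 ]
60.0 [566.4 142.9  59.7] [ 0.8  0.7 -0.3]
58.5 [566.6 143.   58.3] [-0.6  1.  -0.7]
57.0 [566.6 143.   56.9] [ 1.   1.7 -0.8]
55.5 [566.6 142.9  55.3] [ 0.2  1.  -0.1]
54.0 [566.6 143.   53.8] [-0.5  1.1  0.1]
52.5 [566.6 143.   52.3] [-0.3  1.8 -1.2]
51.0 [566.6 142.9  50.8] [-0.7  1.6  0.2]
49.5 [566.7 142.9  49.4] [ 0.1  1.3 -0. ]
48.0 [566.6 143.   47.8] [0.5 1.6 0.4]
46.5 [566.6 143.   46.4] [-0.1  0.8 -0. ]
45.0 [566.6 143.   44.8] [-1.   2.1 -0.1]
43.5 [566.6 142.9  43.3] [-0.4  0.8 -0.3]
42.0 [566.7 143.   41.9] [-0.2  1.  -1.3]
40.5 [566.8 143.   41.8] [-4.1  1.   7.6]
[-3.41880036  0.67850608  7.14837046] 17.6667
```

```bash
python3 - <<'E'
from h import *
t=robot.current_tool_pos()
robot.gripper_to(45); robot.hold(.2)
robot.line_to([t[0],t[1],130],max_speed=80)
u=np.array([np.cos(np.radians(86.2)),np.sin(np.radians(86.2))])
robot.line_to([*(t[:2]-110*u),230]); robot.hold(.2)
p,X=shot("after"); 
hsv=cv2.cvtColor(p,cv2.COLOR_BGR2HSV); o=cv2.inRange(hsv,(3,170,90),(18,255,255))>0
near=(np.abs(X[...,0]-566)<70)&(np.abs(X[...,1]-143)<70)
s=o&near&(X[...,2]>30)&(X[...,2]<46); q=X[s]; M=np.c_[q[:,:2]-[566.5,143],np.ones(len(q))]
print("plate",cv2.minAreaRect(q[:,:2].astype(np.float32)),np.linalg.lstsq(M,q[:,2],rcond=None)[0])
g=(X[...,2]>87)&(X[...,2]<98)&(np.abs(X[...,0]-558)<45)&(np.abs(X[...,1]-24)<40)
if g.sum(): print("pusher grip",g.sum(),cv2.minAreaRect(X[g][:,:2].astype(np.float32)))
print(robot.current_t())
E
```

```text
plate ((566.3447875976562, 143.3344268798828), (94.8770751953125, 82.85404968261719), 86.33536529541016) [6.81129600e-04 3.39553033e-04 3.70283568e+01]
pusher grip 890 ((558.41259765625, 23.752256393432617), (16.0653133392334, 51.19438552856445), 85.26140594482422)
20.925
```

View pics/after.png

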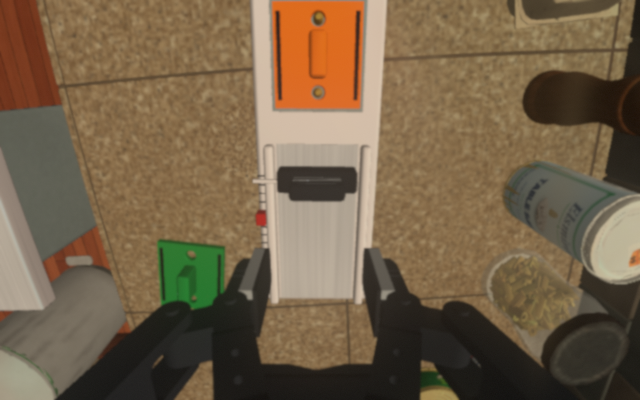

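The guard lies flat on both pins at (318,17) and (318,92), its plate level with tilt under 0.001, and the pusher is still home at (317,180). Now the pusher.

```bash
cat >> h.py <<'E'
U=np.array([np.cos(np.radians(86.2)),np.sin(np.radians(86.2))])
def marks(n):
    p=cv2.imread(f"pics/{n}.png"); X=np.load(f"pics/{n}.npy"); hsv=cv2.cvtColor(p,cv2.COLOR_BGR2HSV)
    D=X[...,:2]-[558.4,23.8]; a=D@U; b=D@[-U[1],U[0]]
    red=((hsv[...,0]<5)|(hsv[...,0]>174))&(hsv[...,1]>150)&(b>50)&(b<75)&(X[...,2]>40)&(X[...,2]<60)&(np.abs(a)<100)
    wh=(hsv[...,1]<70)&(hsv[...,2]>110)&(b>57)&(b<66)&(X[...,2]>46)&(X[...,2]<60)&(np.abs(a)<100)
    for l,m in (("red",red),("pointer",wh)):
        if m.sum(): print(l,m.sum(),"along",a[m].min().round(1),a[m].max().round(1),"med",np.median(a[m]).round(1),"z",np.median(X[...,2][m]).round(1),"b",b[m].min().round(1),b[m].max().round(1))
        else: print(l,"none")
E
python3 - <<'E'
from h import *
marks("after"); marks("w_sl")
g=np.array([558.4,23.8]); y=np.radians(86.2)
print(robot.inverse_kinematics([*g,150],down(y)))
robot.gripper_to(75)
robot.move_pose([*g,150],down(y)); robot.hold(.1); shot("pre"); marks("pre")
f0=robot.current_ft_force()
robot.line_to([*g,61],max_speed=80); print("dF",robot.current_ft_force()-f0)
robot.gripper_to(0,70); print(robot.current_finger_gap(),robot.current_grip_force(),robot.current_tool_pos())
robot.line_to([*(g-20*U),61],max_speed=40); robot.hold(.1)
shot("pull1"); marks("pull1"); print(robot.current_tool_pos(),robot.current_ft_force()-f0,robot.current_t())
E
```

```text
red 111 along -52.8 -38.5 med -44.2 z 43.7 b 56.2 66.1
pointer 36 along -1.3 2.3 med 0.8 z 50.5 b 57.0 65.3
red 60 along -51.5 -38.1 med -44.8 z 43.7 b 57.2 65.7
pointer 18 along -0.7 2.2 med 0.6 z 50.7 b 58.0 64.8
[-0.08297823  0.16190681  1.83921483  0.          1.14047101 -1.58745204]
red 248 along -51.9 -38.7 med -44.9 z 43.7 b 57.4 67.0
pointer 64 along -1.2 1.7 med 0.2 z 50.8 b 57.4 66.0
dF [ 0.38399505 -0.24594393 -0.49239541]
14.717673018266375 69.16035890579224 [558.4491997   23.10615329  61.40105373]
red 632 along -52.1 -38.7 med -45.2 z 43.7 b 56.8 67.7
pointer 173 along -18.6 -14.8 med -16.7 z 50.8 b 57.1 66.0
[557.26366662   6.34666583  61.40281324] [-1.11006553  6.55389705  4.7558463 ] 25.525
```

```bash
python3 - <<'E'
from h import *
g=np.array([558.4,23.8])
robot.line_to([*(g-48.5*U),61],max_speed=40); robot.hold(.5)
shot("pull2"); marks("pull2"); print(robot.current_tool_pos(),robot.current_ft_force(),robot.current_finger_gap(),robot.current_t())
E
```

```text
red 397 along -52.4 -39.6 med -48.0 z 43.7 b 57.0 67.6
pointer 138 along -46.5 -42.7 med -44.6 z 50.9 b 57.0 65.9
[555.199078   -21.50049381  61.39781469] [-1.634353    8.6759936   4.95819158] 14.712029279999188 26.9333
```

View pics/pull2.png

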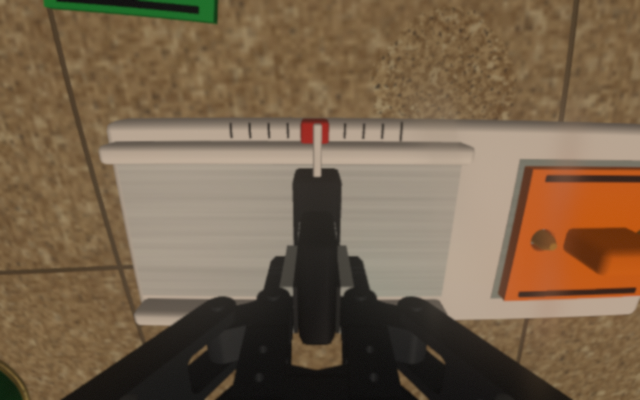

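The pointer tip at (318,128) is over the red block, centred at (315,132), less than 1.5 mm off. The guard is still seated.

```bash
python3 - <<'E'
from h import *
robot.hold(1.0); shot("end"); marks("end"); print(robot.current_finger_gap(),robot.current_t())
print(robot.sign_off())
E
```

```text
red 399 along -52.3 -39.7 med -48.0 z 43.8 b 57.0 67.6
pointer 137 along -46.5 -42.8 med -44.6 z 50.8 b 57.0 65.9
14.858368092297471 27.9833
the job is handed in; nothing more can be done
None
```

The job is handed in at 28 s: the orange guard sits flush on both pins, released while the pusher was home, and the gripper is holding the pusher with its pointer about 1.5 mm or less from the centre of the red mark.

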